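Pack the wheel wrench and draw the case cover shut

TASK

Lay the blue wheel wrench flat in the open well of the green pit case and let go of it, then draw the red cover toward the robot, by pressing on its top and pulling, until it is fully home under the front lip and the wrench is shut in below it. Press the cover gently, and leave the other things on the table where they are.

Things in the scene. Friction and masses are not known exactly. Their poses are not given: they have to be found in the camera images.
- case: Fixed low green case, 302 x 170 x 45 mm (x, y, z). Origin: table level under the middle of its well; front (-x) faces the robot. Well: 115 (x) by 130 mm (y), grey floor 6 mm above the table. Tops at 45 mm: black front lip (x -107 to -57 mm), green rear hood (x 57 to 195), side rails that leave 136 mm of the cover bare; the cover slides below them and they stop a finger that is on it.
- cover (a joint): Travel (m) of the red cover, a flat rigid sheet, toward the case's -x. 0: front edge at case x = 17 mm, 40 mm bare before the hood. 0.115: home, front 40 mm under the lip, well shut. Starts at 0 to 0.008. Its top is 33 to 40 mm above the table, unknown: feel for it. Slides at 4 N; draw by fingertips pressed on it with 15 to 20 N (under 10 slips, 40 cracks it), in two or more strokes.
- wrench_mid (a point): Centre, 8 mm above its underside, of the loose blue wheel wrench, about 0.11 kg: flat bar along its y, 16 mm wide (x), spanning 2 to 14 mm above what it lies on, a round socket (28 mm diameter, 16 mm high) at each end, 104 mm long over all; bare middle of the bar 48 mm long. z is up.
- damper_mid (a point): Centre of a loose yellow and silver shock absorber, 110 mm long along its y, 22 mm thick, lying on the table; to be left alone. It and the wrench lie on opposite sides of the case, either way round.
- tyre0: Loose black tyre on a white rim, 104 mm diameter, 42 mm high, lying flat; origin at the centre of its underside; leave alone.
- tyre1: A second such tyre; leave alone.
- oil: Loose white closed bottle with red cap, 44 mm diameter, 110 mm high, standing; origin at the centre of its underside; leave alone.
- driver: Loose screwdriver lying on the table; leave alone.
- gear: Loose black spur gear, 48 mm diameter, lying on the table; leave alone.
Not all that is in view belongs to the job. What is meant by the part that bears wrench_mid is not orange, purple or turquoise, and is the larger of those in its own colour.

How it is judged:
By the outcome, as a careful person would: the job done as asked, in the order asked, and still so for the second after the job is handed in, with the robot touching nothing.
It also fails if it takes over 64 s, if anything falls off the work surface, if the arm or the gripper's body presses on something with over 40 N, if the wrist force passes 120 N, or if a joint passes its speed limit or range.

ROBOT

A 7-joint arm with a two-finger parallel gripper is mounted at the origin on the work surface. World frame = base frame: x ahead of the robot, y to its left, z up, the work surface at z = 0. Lengths are in m, angles in rad, forces in N, time in s.
With the tool pointing down it reaches from about 0.35 to 0.9 m from the base axis. Payload 8.1 kg.
Tool frame: the origin (TCP) lies between the finger pads; the fingertips stand ahead of it and the grasp point (between the pads) is the TCP (arm.nose_length is the z of the fingertips in the tool frame, in m); z points along the fingers, y is the line along which they close (so a half turn about z gives the same grasp; the last joint's range is limited). The gripper opens to 92 mm and grips with 3 to 60 N. Pads are 19 mm wide; open, the fingers measure 130 mm over their backs; the gripper's body (75 mm by 190 mm) begins 47 mm behind the grasp point.
Start: joints at [1.035, 0.434, 0.025, 1.573, -0.012, 1.134, -0.075], TCP at [0.262, -0.567, 0.246] pointing down, gripper open.
Joint ranges: [-2.62, 2.62], [-0.44, 2.09], [-1.27, 1.32], [0.08, 2.57], [-1.32, 4.46], [0.12, 2], [-2.74, 2.74]. Speed limits (rad/s): [2.22, 2.22, 3.01, 3.01, 3.14, 3.14, 3.14].

INTERFACE

Orientations are given as a rotation vector (axis times angle).
In Python, from cell import sensors, optics, arm gives the robot as it stands.
- The arm moves only by the tool arm_command, never from a script. Its argument "deltas" is one flat list of numbers, 7 for each row, row after row: the turn, a rotation vector about the world's x, y, z as a fraction of full scale, then the shift along the world's x, y, z as a fraction of full scale, then the finger opening in mm, from 0 to 91.8. In form: [wx, wy, wz, dx, dy, dz, fingers, wx, wy, wz, dx, dy, dz, fingers, ...]. A call has 1 to 20 rows; each row is the pose to reach, as a shift and turn from the pose commanded when the call began; what a row does not reach only later rows make up. Full scale, the value 1, is 1 m for a shift and 90 degrees for a turn. A row lasts 1/10 s, in which the tool goes at most 50 mm and 8.59 degrees, less where a joint would pass 70% of its speed; a pose out of reach is approached as far as the arm can. A call with a number of a shift or a turn outside -1 to 1 is refused whole. A call with a gripper value outside its range is refused whole. The fingers move at their own pace and stop on an object; "force" is the grip in N (left out, the last holds). Time passes only in rows, so rows that repeat a pose let the fingers close. It gives the time, the measured TCP pose, the force, the opening and the grip force at its end, in the units of the state.
- sensors.observe(): the state, without advancing time (a new reading comes with each control period).
- optics.get_image(name): name is "scene" or "top"; returns the picture (400x640x3 uint8, blue, green, red); there is no depth.
- optics.calibration(name): a dict with "camera_matrix" (3x3 intrinsics, pixels), "rvec" (rotation vector, rad) and "tvec" (3), from world to camera coordinates, as OpenCV has them. Camera axes: x right, y down, z forward; pixel columns grow to the right and rows downward; lengths in m; the calibration is good to about 2 mm. A picture is of the moment at which its call begins. calibration takes no time and is no camera call.
- arm.sign_off(): hands the job in; it is judged then, once.
The state is a dict: "clock": time; "joints": joint angles; "dq": joint speeds; "joint_efforts": joint torques, N m; "position": TCP position; "ee_rot": TCP orientation; "force": force on the tool from outside, world axes, zero at the start; "ft_torque": the same for the moment, N m; "width": opening from 0.0 (shut) to 1.0 (fully open); "gripper_force": force on a finger pad.
Only numpy, scipy, OpenCV 4.12 (cv2) and the standard library are available. Lean on these libraries where they do the work, as an engineer would, in place of code of your own. Each camera call takes 0.05 s, during which the arm holds its last target. There are 200 camera calls.

## Working session

There is one attempt and no reset: what is moved stays moved. The work goes in short steps, Python scripts to look and compute and a tool call to move; the robot and the scene stay as the last step left them, time stands still between calls to the robot, and variables do not carry over. Pictures are saved under pics/ and viewed, at most 10 in all, crops included, and the job is handed in when it is done.

Besides the shell and the picture viewer there is one more tool, called after "Request:" as name(argument=value, ...), one argument or row to a line, values as JSON. arm_command: Moves the arm, as the interface text tells. Its arguments: {"type":"object","properties":{"deltas":{"type":"array","items":{"type":"number"}},"force":{"type":"number"}},"required":["deltas"]}

```bash
mkdir -p pics; python3 - <<'E'
from cell import sensors, optics, arm
import cv2
for n in("top","scene"):
    cv2.imwrite(f"pics/{n}0.png",optics.get_image(n))
    c=optics.calibration(n);print(n,c)
print(sensors.observe(),arm.nose_length)
E
```

```text
top {'camera_matrix': array([[493.3664466 ,   0.        , 318.02803574],
       [  0.        , 493.3664466 , 202.81682457],
       [  0.        ,   0.        ,   1.        ]]), 'rvec': array([ 2.14431579, -2.19061353,  0.12156853]), 'tvec': array([-0.00270215,  0.55769348,  1.28597305])}
scene {'camera_matrix': array([[370.1616124 ,   0.        , 317.47641334],
       [  0.        , 370.1616124 , 198.31838274],
       [  0.        ,   0.        ,   1.        ]]), 'rvec': array([ 1.51562515,  1.77747258, -0.95657425]), 'tvec': array([ 0.0902096 , -0.25832095,  1.54942842])}
{'clock': 0.1, 'joints': array([ 1.03542643,  0.43512097,  0.02497828,  1.57400316, -0.01157617,
        1.13398654, -0.07506033]), 'dq': array([ 1.92989002e-03, -3.10326851e-03, -2.00297346e-03, -3.22295197e-03,
        1.99527333e-05,  4.79926236e-04, -4.01063565e-04]), 'joint_efforts': array([ 3.43342530e-03, -6.69120383e+01,  9.88152176e-01, -3.15147185e+01,
       -6.05030078e-02,  3.73811438e-02,  9.07094704e-05]), 'position': array([ 0.26188349, -0.56701875,  0.24504472]), 'ee_rot': array([-3.06706714e+00, -6.74184715e-01,  6.87743831e-04]), 'force': array([-0.38944039,  0.42849866, -0.62530099]), 'ft_torque': array([ 0.02511557,  0.01506335, -0.00176678]), 'gripper_force': 0.0, 'width': 0.9984819446809101} 0.019
```

View pics/top0.png

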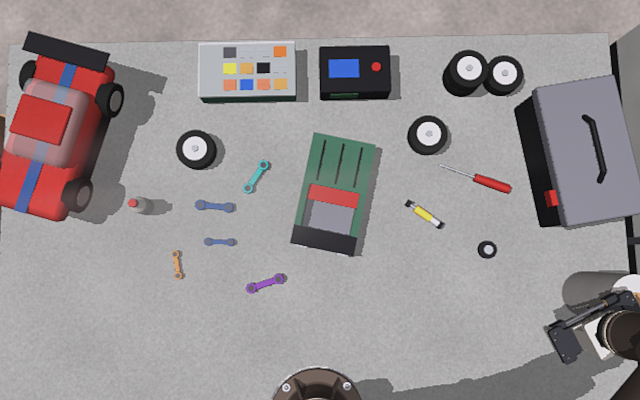

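View pics/scene0.png

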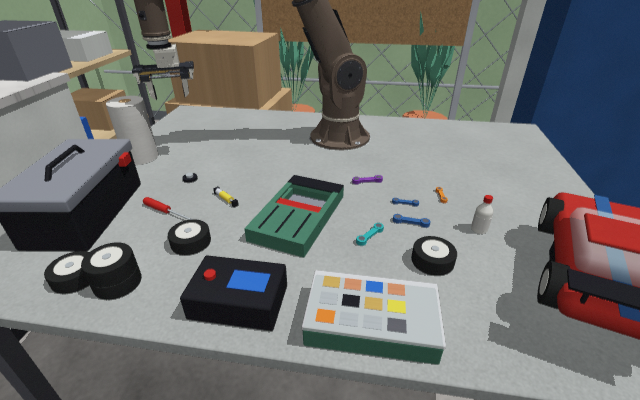

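Top view: the case is at about (335,195) with the red cover at (333,195) and the grey well at (330,217). The larger blue wrench is at about (215,206), the smaller blue one at (220,241), and the damper at (425,214). I'll zoom in for a closer measurement.

```bash
cat > h.py <<'E'
import numpy as np,cv2
from cell import sensors, optics, arm
def ray(n,uv,z):
    c=optics.calibration(n);R=cv2.Rodrigues(c["rvec"])[0];t=np.ravel(c["tvec"])
    p=cv2.undistortPoints(np.float64(uv).reshape(-1,1,2),c["camera_matrix"],None).reshape(-1,2)
    d=np.c_[p,np.ones(len(p))]@R; o=-R.T@t
    return o+d*((z-o[2])/d[:,2])[:,None]
def proj(n,P):
    c=optics.calibration(n);return cv2.projectPoints(np.float64(P),c["rvec"],c["tvec"],c["camera_matrix"],None)[0].reshape(-1,2)
E
python3 - <<'E'
from h import *
im=cv2.imread("pics/top0.png")
hsv=cv2.cvtColor(im,cv2.COLOR_BGR2HSV)
def seg(m,x0,y0,x1,y1):
    k=np.zeros(m.shape,np.uint8);k[y0:y1,x0:x1]=m[y0:y1,x0:x1];return np.argwhere(k)[:,::-1].astype(np.float32)
H,S,V=cv2.split(hsv)
for box in((190,190,245,222),(198,230,245,250)):
    p=seg((H>95)&(H<130)&(S>80),*box); r=cv2.minAreaRect(p); q=cv2.boxPoints(r)
    w=ray("top",q,0.01); print(r,len(p),w[:,:2].round(4).tolist(),w.mean(0)); 
    e=[p[p[:,0].argmin()],p[p[:,0].argmax()]];print(ray("top",e,.01))
p=seg(((H<8)|(H>172))&(S>130),290,170,380,220);r=cv2.minAreaRect(p);print("cover",r,ray("top",cv2.boxPoints(r),.037))
p=seg((H>65)&(H<90)&(S>70),285,125,385,260);r=cv2.minAreaRect(p);print("green",r)
cv2.imwrite("pics/c0.png",cv2.resize(im[125:265,185:385],None,fx=4,fy=4,interpolation=cv2.INTER_CUBIC))
E
```

```text
((213.5736846923828, 205.50546264648438), (37.26826477050781, 9.123154640197754), 4.236394882202148) 174 [[0.5508, 0.3191], [0.5756, 0.3174], [0.5659, 0.2168], [0.5412, 0.2187]] [0.5583951  0.26802322 0.01      ]
[[0.56354513 0.31824789 0.01      ]
 [0.55869943 0.2181869  0.01      ]]
((218.52163696289062, 241.4800567626953), (29.05811882019043, 6.161320209503174), 2.385944128036499) 102 [[0.4552, 0.2939], [0.4717, 0.2932], [0.4668, 0.2153], [0.4503, 0.216]] [0.46099121 0.25461225 0.01      ]
[[0.46310606 0.29356713 0.01      ]
 [0.46411854 0.21575657 0.01      ]]
cover ((333.0384826660156, 195.80770874023438), (49.4212646484375, 15.297059059143066), 11.309932708740234) [[ 0.56901     0.01364156  0.037     ]
 [ 0.60908477  0.00487714  0.037     ]
 [ 0.58032337 -0.12348965  0.037     ]
 [ 0.54041874 -0.11431583  0.037     ]]
green ((334.9425964355469, 184.66275024414062), (63.14583206176758, 94.003662109375), 11.659292221069336)
```

View pics/c0.png

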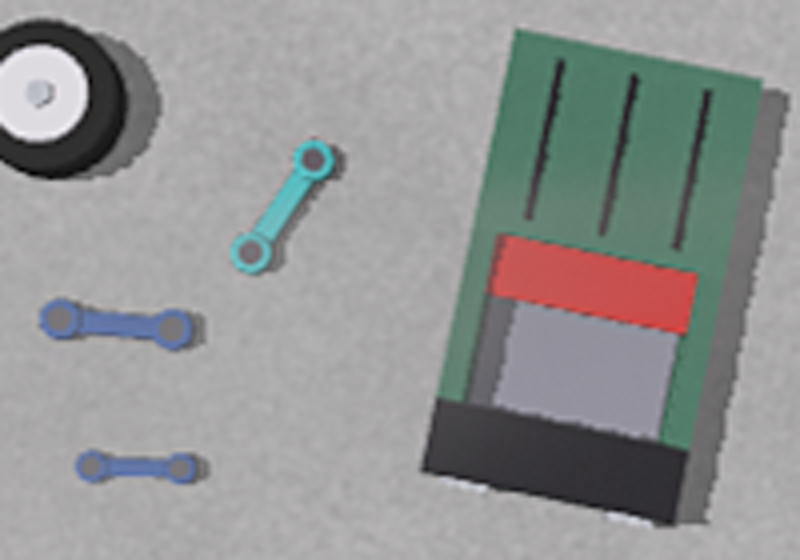

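The crop shows wrench sockets at crop (60,319) and (174,328). The case's top corners are at about (516,29), (763,80), (672,525) and (422,472), and the cover's front edge runs from (490,295) to (688,334).

```bash
python3 - <<'E'
from h import *
C=lambda a:np.float64(a)/4+np.array([185,125])-.375
w=ray("top",C([(60,319),(174,328)]),.016);print("wrench",w,w.mean(0),np.linalg.norm(w[0]-w[1]))
d=w[0]-w[1];print("wrench yaw",np.degrees(np.arctan2(-d[0],d[1])))
c=C([(516,29),(763,80),(685,452),(436,399)]);W=ray("top",c,.045)[:,:2]
L=np.array([(195,85),(195,-85),(-57,-85),(-57,85)])/1e3
# rigid fit
Lc=L-L.mean(0);Wc=W-W.mean(0);U,s,Vt=np.linalg.svd(Lc.T@Wc);R=(U@Vt).T
t=W.mean(0)-R@L.mean(0);print("case",t,np.degrees(np.arctan2(R[1,0],R[0,0])),"res",(W-(L@R.T+t)).round(4).tolist())
f=ray("top",C([(490,295),(688,334)]),.037)[:,:2];print("cover front local",(f-t)@R)
f=ray("top",C([(500,235),(697,272)]),.045)[:,:2];print("hood local (x57)",(f-t)@R)
f=ray("top",C([(496,406),(660,438)]),.045)[:,:2];print("lip local",(f-t)@R)
E
```

```text
wrench [[0.56159587 0.30432028 0.016     ]
 [0.55387317 0.22760591 0.016     ]] [0.55773452 0.2659631  0.016     ] 0.07710210244090847
wrench yaw -5.748498980927153
case [ 0.53756765 -0.04386742] -13.286956204466263 res [[0.0004, -0.0009], [0.0012, 0.0003], [-0.0004, 0.0019], [-0.0013, -0.0012]]
cover front local [[ 0.01750825  0.06371932]
 [ 0.01951568 -0.07011111]]
hood local (x57) [[ 0.05710786  0.06534279]
 [ 0.06020104 -0.06719795]]
lip local [[-0.05422041  0.04403791]
 [-0.05227397 -0.06542775]]
```

Request:
arm_command(
  deltas=[0,0,0.661,0.296,0.833,-0.1,50,0,0,0.661,0.296,0.833,-0.1,50,0,0,0.661,0.296,0.833,-0.1,50,0,0,0.661,0.296,0.833,-0.1,50,0,0,0.661,0.296,0.833,-0.1,50,0,0,0.661,0.296,0.833,-0.1,50,0,0,0.661,0.296,0.833,-0.1,50,0,0,0.661,0.296,0.833,-0.1,50,0,0,0.661,0.296,0.833,-0.1,50,0,0,0.661,0.296,0.833,-0.1,50,0,0,0.661,0.296,0.833,-0.1,50,0,0,0.661,0.296,0.833,-0.1,50,0,0,0.661,0.296,0.833,-0.1,50,0,0,0.661,0.296,0.833,-0.1,50,0,0,0.661,0.296,0.833,-0.1,50,0,0,0.661,0.296,0.833,-0.1,50,0,0,0.661,0.296,0.833,-0.1,50,0,0,0.661,0.296,0.833,-0.1,50,0,0,0.661,0.296,0.833,-0.1,50,0,0,0.661,0.296,0.833,-0.1,50],
  force=20,
)

```text
clock: 2.1
position: [0.5575, 0.2664, 0.1449]
ee_rot: [-2.327, -2.11, 0.002]
force: [0.4, -0.8, -0.1]
width: 0.542
gripper_force: 0.0
```

Request:
arm_command(
  deltas=[0,0,0,0,0,-0.04,50,0,0,0,0,0,-0.08,50,0,0,0,0,0,-0.105,50,0,0,0,0,0,-0.115,50,0,0,0,0,0,-0.122,50,0,0,0,0,0,-0.122,50,0,0,0,0,0,-0.122,30,0,0,0,0,0,-0.122,10,0,0,0,0,0,-0.122,5,0,0,0,0,0,-0.122,5,0,0,0,0,0,-0.122,5,0,0,0,0,0,-0.122,5,0,0,0,0,0,-0.122,5],
  force=20,
)

```text
clock: 3.4
position: [0.5581, 0.2657, 0.024]
ee_rot: [2.329, 2.108, 0.0]
force: [-1.7, -1.3, 4.3]
width: 0.171
gripper_force: 20.0
```

Request:
arm_command(
  deltas=[0,0,0,0,0,0.03,5,0,0,0,0,0,0.07,5,0,0,0,0,0,0.09,5,0,0,-0.078,-0.0385,-0.305,0.09,5,0,0,-0.078,-0.0385,-0.305,0.09,5,0,0,-0.078,-0.0385,-0.305,0.09,5,0,0,-0.078,-0.0385,-0.305,0.09,5,0,0,-0.078,-0.0385,-0.305,0.09,5,0,0,-0.078,-0.0385,-0.305,0.09,5,0,0,-0.078,-0.0385,-0.305,0.09,5,0,0,-0.078,-0.0385,-0.305,0.09,5,0,0,-0.078,-0.0385,-0.305,0.09,5,0,0,-0.078,-0.0385,-0.305,0.09,5],
)

```text
clock: 4.7
position: [0.5199, -0.0371, 0.1138]
ee_rot: [-2.451, -1.965, -0.002]
force: [0.5, 0.6, -0.7]
width: 0.172
gripper_force: 20.0
```

```bash
python3 - <<'E'
from h import *
a=cv2.resize(optics.get_image("top")[130:265,260:400],None,fx=4,fy=4,interpolation=cv2.INTER_CUBIC)
b=cv2.resize(optics.get_image("scene")[130:260,230:360],None,fx=4,fy=4,interpolation=cv2.INTER_CUBIC)
cv2.imwrite("pics/a1.png",cv2.resize(np.hstack([a[:520],b]),(800,386)))
print(sensors.observe()["position"])
E
```

```text
[ 0.51987547 -0.03748025  0.1137772 ]
```

View pics/a1.png

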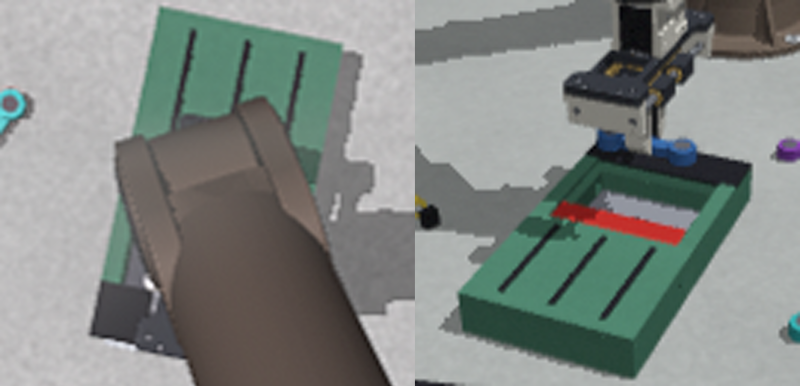

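The wrench is held and lined up with the well, at about (640,148) in the right half. I'll lower it.

Request:
arm_command(
  deltas=[0,0,0,0,-0.002,-0.03,5,0,0,0,0,-0.002,-0.055,5,0,0,0,0,-0.002,-0.065,5,0,0,0,0,-0.002,-0.073,5,0,0,0,0,-0.002,-0.079,5,0,0,0,0,-0.002,-0.082,5,0,0,0,0,-0.002,-0.083,5,0,0,0,0,-0.002,-0.083,5,0,0,0,0,-0.002,-0.083,5],
)

```text
clock: 5.7
position: [0.5199, -0.0414, 0.0312]
ee_rot: [2.454, 1.961, 0.001]
force: [1.4, 0.9, -0.8]
width: 0.169
gripper_force: 20.0
```

Request:
arm_command(
  deltas=[0,0,0,0,0,-0.001,5,0,0,0,0,0,-0.001,5,0,0,0,0,0,-0.001,23,0,0,0,0,0,-0.001,23,0,0,0,0,0,-0.001,23,0,0,0,0,0,-0.001,23,0,0,0,0,0,0.01,23,0,0,0,0,0,0.03,23,0,0,0,0,0,0.06,23,0,0,0,0,0,0.09,23,0,0,0,0,0.1,0.12,23,0,0,0,0,0.2,0.12,23,0,0,0,0,0.25,0.12,23,0,0,0,0,0.25,0.12,23,0,0,0,0,0.25,0.12,23,0,0,0,0,0.25,0.12,23,0,0,0,0,0.25,0.12,23,0,0,0,0,0.25,0.12,23],
)

```text
clock: 7.5
position: [0.5197, 0.2073, 0.1509]
ee_rot: [2.454, 1.96, -0.001]
force: [-0.4, -0.1, -0.4]
width: 0.253
gripper_force: 0.0
```

```bash
python3 - <<'E'
from h import *
a=optics.get_image("top");cv2.imwrite("pics/top2.png",a)
cv2.imwrite("pics/a2.png",cv2.resize(a[125:265,265:405],None,fx=4,fy=4,interpolation=cv2.INTER_CUBIC))
print(sensors.observe()["position"])
E
```

```text
[0.51979074 0.20673042 0.15079813]
```

View pics/a2.png

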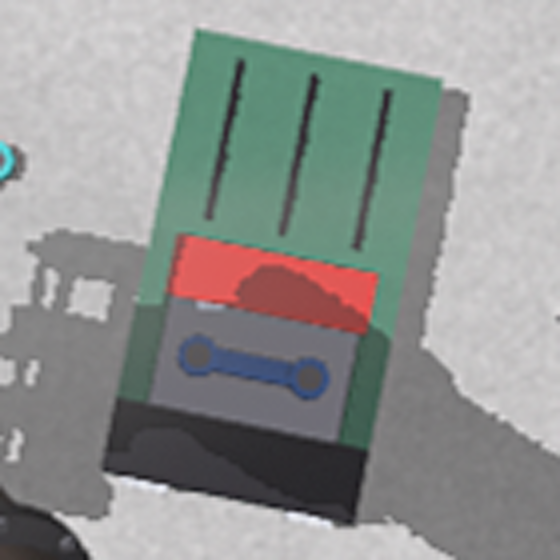

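The wrench lies flat in the well: its sockets are at crop (197,355) and (310,378), and the red cover at (275,285) is clear of it. Next I close the fingers, turn 90° and hover over the cover.

Request:
arm_command(
  deltas=[0,0,-1,0.0575,-0.261,0,0,0,0,-1,0.0575,-0.261,0,0,0,0,-1,0.0575,-0.261,0,0,0,0,-1,0.0575,-0.261,0,0,0,0,-1,0.0575,-0.261,0,0,0,0,-1,0.0575,-0.261,0,0,0,0,-1,0.0575,-0.261,0,0,0,0,-1,0.0575,-0.261,0,0,0,0,-1,0.0575,-0.261,0,0,0,0,-1,0.0575,-0.261,0,0,0,0,-1,0.0575,-0.261,0,0,0,0,-1,0.0575,-0.261,0,0,0,0,-1,0.0575,-0.261,0,0,0,0,-1,0.0575,-0.261,-0.04,0,0,0,-1,0.0575,-0.261,-0.071,0,0,0,-1,0.0575,-0.261,-0.083,0,0,0,-1,0.0575,-0.261,-0.083,0,0,0,-1,0.0575,-0.261,-0.083,0],
  force=20,
)

```text
clock: 9.35
position: [0.5778, -0.0526, 0.0687]
ee_rot: [-3.122, 0.348, -0.002]
force: [-0.2, 0.2, 1.0]
width: 0.004
gripper_force: 0.0
```

Request:
arm_command(
  deltas=[0,0,0,0,-0.001,-0.005,0,0,0,0,0,-0.001,-0.008,0,0,0,0,0,-0.001,-0.0095,0,0,0,0,0,-0.001,-0.0105,0,0,0,0,0,-0.001,-0.0105,0],
)

```text
clock: 9.85
position: [0.5771, -0.0534, 0.0573]
ee_rot: [3.122, -0.348, 0.0]
force: [-0.6, 1.1, -0.5]
width: 0.004
gripper_force: 0.0
```

Request:
arm_command(
  deltas=[0,0,0,0,0,-0.001,0,0,0,0,0,0,-0.001,0,0,0,0,0,0,-0.001,0],
)

```text
clock: 10.15
position: [0.5771, -0.0534, 0.0563]
ee_rot: [3.122, -0.348, -0.0]
force: [0.4, 0.0, -0.5]
width: 0.005
gripper_force: 0.0
```

Request:
arm_command(
  deltas=[0,0,0,0,0,-0.001,0,0,0,0,0,0,-0.001,0,0,0,0,0,0,-0.001,0],
)

```text
clock: 10.45
position: [0.5771, -0.0534, 0.0552]
ee_rot: [3.122, -0.348, -0.0]
force: [0.4, -0.9, -0.3]
width: 0.006
gripper_force: 0.0
```

Request:
arm_command(
  deltas=[0,0,0,0,0,-0.001,0,0,0,0,0,0,-0.001,0,0,0,0,0,0,-0.001,0],
)

```text
clock: 10.75
position: [0.5772, -0.0534, 0.0544]
ee_rot: [3.122, -0.348, 0.0]
force: [-0.3, 0.3, 4.0]
width: 0.008
gripper_force: 1.6
```

Request:
arm_command(
  deltas=[0,0,0,0,0,-0.001,0,0,0,0,0,0,-0.001,0,0,0,0,0,0,-0.001,0],
)

```text
clock: 11.05
position: [0.5776, -0.0535, 0.0543]
ee_rot: [-3.122, 0.349, -0.002]
force: [-2.7, -0.0, 12.7]
width: 0.004
gripper_force: 6.4
```

Request:
arm_command(
  deltas=[0,0,0,0,0,-0.0005,0,0,0,0,0,0,-0.0005,0,0,0,0,-0.003,0.0007,-0.0005,0,0,0,0,-0.006,0.0013,-0.0005,0,0,0,0,-0.0098,0.0022,-0.0005,0,0,0,0,-0.0098,0.0022,-0.0005,0],
)

```text
clock: 11.65
position: [0.5696, -0.0516, 0.0543]
ee_rot: [-3.122, 0.349, -0.008]
force: [0.7, -1.7, 10.8]
width: 0.006
gripper_force: 5.4
```

Request:
arm_command(
  deltas=[0,0,0,0,0,-0.0008,0,0,0,0,0,0,-0.0008,0],
)

```text
clock: 11.85
position: [0.5696, -0.0517, 0.0542]
ee_rot: [-3.122, 0.349, -0.008]
force: [-1.8, -1.0, 20.6]
width: 0.005
gripper_force: 10.2
```

Request:
arm_command(
  deltas=[0,0,0,-0.004,0.0009,0,0,0,0,0,-0.008,0.0018,0,0,0,0,0,-0.012,0.0027,0,0,0,0,0,-0.016,0.0036,0,0,0,0,0,-0.0195,0.0044,0,0],
)

```text
clock: 12.35
position: [0.5515, -0.0474, 0.0542]
ee_rot: [-3.122, 0.349, -0.012]
force: [3.6, -0.8, 14.5]
width: 0.007
gripper_force: 7.7
```

```bash
python3 - <<'E'
from h import *
a=optics.get_image("scene");cv2.imwrite("pics/s3.png",cv2.resize(a[130:260,230:360],None,fx=4,fy=4,interpolation=cv2.INTER_CUBIC))
E
```

```text
(no output)
```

View pics/s3.png

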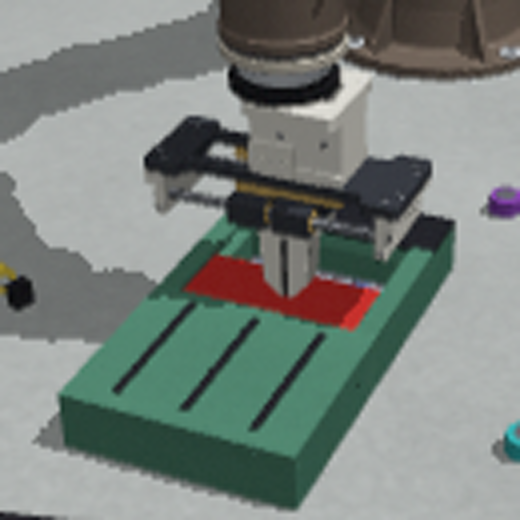

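The cover is moving with the fingertips; the bare red area has widened at (285,290). I continue the stroke.

Request:
arm_command(
  deltas=[0,0,0,0,0,-0.0003,0,0,0,0,-0.004,0.0009,-0.0004,0,0,0,0,-0.008,0.0018,-0.0005,0,0,0,0,-0.012,0.0027,-0.0006,0,0,0,0,-0.016,0.0036,-0.0007,0,0,0,0,-0.02,0.0045,-0.0008,0,0,0,0,-0.0245,0.0055,-0.0009,0],
)

```text
clock: 13.1
position: [0.5283, -0.042, 0.0541]
ee_rot: [-3.122, 0.35, -0.016]
force: [3.4, -2.4, 24.2]
width: -0.001
gripper_force: 12.4
```

Request:
arm_command(
  deltas=[0,0,0,0,0,0.0006,0,0,0,0,-0.004,0.0009,0.0006,0,0,0,0,-0.008,0.0018,0.0005,0,0,0,0,-0.012,0.0027,0.0005,0,0,0,0,-0.016,0.0036,0.0005,0,0,0,0,-0.02,0.0045,0.0004,0,0,0,0,-0.0245,0.0055,0.0004,0],
)

```text
clock: 13.8
position: [0.5035, -0.0363, 0.0541]
ee_rot: [-3.121, 0.35, -0.015]
force: [4.0, -2.3, 22.0]
width: 0.003
gripper_force: 11.2
```

Request:
arm_command(
  deltas=[0,0,0,0,0,0.008,0,0,0,0,0,0,0.018,0,0,0,0,0,0,0.018,0,0,0,0,0.037,-0.0083,0.018,0,0,0,0,0.074,-0.0167,0.018,0,0,0,0,0.074,-0.0167,0.018,0,0,0,0,0.074,-0.0167,0.01,0,0,0,0,0.074,-0.0167,0.006,0,0,0,0,0.074,-0.0167,0.004,0,0,0,0,0.074,-0.0167,0.003,0,0,0,0,0.074,-0.0167,0.003,0],
)

```text
clock: 14.9
position: [0.5714, -0.0523, 0.0544]
ee_rot: [3.122, -0.348, -0.003]
force: [-2.5, 0.3, 3.9]
width: 0.007
gripper_force: 1.7
```

Request:
arm_command(
  deltas=[0,0,0,0,0,-0.001,0,0,0,0,0,0,-0.001,0,0,0,0,0,0,-0.001,0],
)

```text
clock: 15.2
position: [0.5724, -0.0525, 0.0543]
ee_rot: [3.122, -0.348, 0.0]
force: [-3.3, 0.5, 10.7]
width: 0.004
gripper_force: 5.5
```

Request:
arm_command(
  deltas=[0,0,0,0,0,-0.0009,0,0,0,0,0,0,-0.0009,0,0,0,0,-0.005,0.0011,-0.0009,0,0,0,0,-0.01,0.0022,-0.001,0,0,0,0,-0.015,0.0033,-0.0011,0,0,0,0,-0.02,0.0045,-0.0012,0,0,0,0,-0.025,0.0056,-0.0013,0,0,0,0,-0.029,0.0065,-0.0013,0],
)

```text
clock: 16.0
position: [0.5466, -0.0465, 0.0542]
ee_rot: [-3.122, 0.349, -0.011]
force: [3.9, -2.7, 12.4]
width: 0.008
gripper_force: 6.5
```

Request:
arm_command(
  deltas=[0,0,0,-0.004,0.0009,0,0,0,0,0,-0.007,0.0016,0,0,0,0,0,-0.007,0.0016,0,0],
)

```text
clock: 16.3
position: [0.5392, -0.0448, 0.0542]
ee_rot: [-3.122, 0.349, -0.01]
force: [2.2, -2.0, 16.0]
width: 0.005
gripper_force: 7.7
```

Request:
arm_command(
  deltas=[0,0,0,-0.004,0.0009,0,0,0,0,0,-0.007,0.0016,0,0,0,0,0,-0.007,0.0016,0,0],
)

```text
clock: 16.6
position: [0.5329, -0.0432, 0.0542]
ee_rot: [-3.122, 0.349, -0.012]
force: [3.8, -2.2, 12.8]
width: 0.004
gripper_force: 6.6
```

Request:
arm_command(
  deltas=[0,0,0,-0.003,0.0007,-0.0004,0,0,0,0,-0.007,0.0016,-0.0004,0,0,0,0,-0.007,0.0016,-0.0004,0],
)

```text
clock: 16.9
position: [0.5274, -0.0415, 0.0542]
ee_rot: [-3.121, 0.349, -0.016]
force: [7.2, -2.1, 12.1]
width: 0.01
gripper_force: 6.3
```

Request:
arm_command(
  deltas=[0,0,0,-0.003,0.0007,0,0,0,0,0,-0.007,0.0016,0,0,0,0,0,-0.007,0.0016,0,0],
)

```text
clock: 17.2
position: [0.5205, -0.0397, 0.0542]
ee_rot: [-3.121, 0.348, -0.016]
force: [7.8, -1.7, 13.6]
width: 0.008
gripper_force: 6.4
```

The pull force has risen to about 8 N, well above the 4 N sliding force, so the cover is at its stop. I'll lift off and check.

Request:
arm_command(
  deltas=[0,0,0,0,0,0.01,0,0,0,0,0,0,0.03,0,0,0,0,0,0,0.07,0,0,0,0,0,0,0.11,0,0,0,0,0,0.05,0.12,0,0,0,0,0,0.15,0.12,0,0,0,0,0,0.25,0.12,0,0,0,0,0,0.25,0.12,0,0,0,0,0,0.25,0.12,0,0,0,0,0,0.25,0.12,0,0,0,0,0,0.25,0.12,0],
)

```text
clock: 18.3
position: [0.5145, 0.2117, 0.1715]
ee_rot: [3.122, -0.343, -0.002]
force: [-0.4, -0.3, 0.1]
width: 0.006
gripper_force: 0.0
```

```bash
python3 - <<'E'
from h import *
a=optics.get_image("top")
cv2.imwrite("pics/top4.png",cv2.resize(a,(800,500),interpolation=cv2.INTER_CUBIC))
cv2.imwrite("pics/a4.png",cv2.resize(a[165:265,275:400],None,fx=6,fy=6,interpolation=cv2.INTER_CUBIC))
print(sensors.observe()["position"])
E
```

```text
[0.51498045 0.20987478 0.17148048]
```

View pics/a4.png

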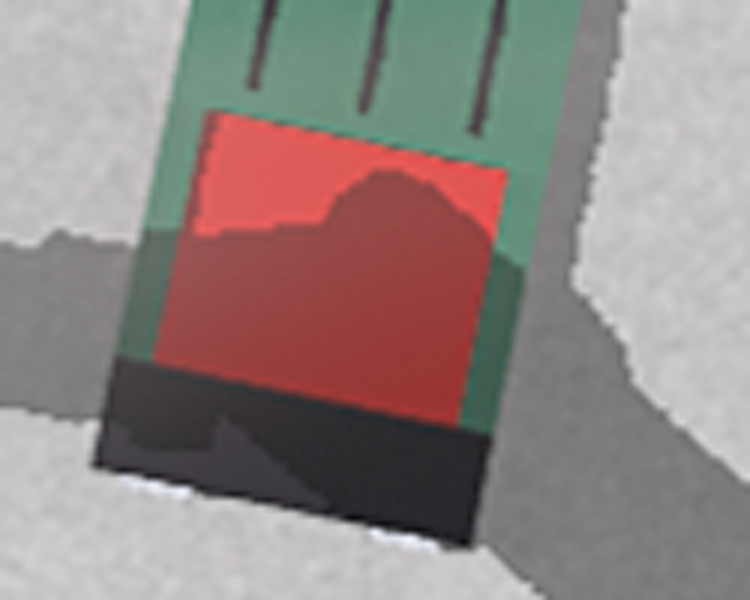

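View pics/top4.png

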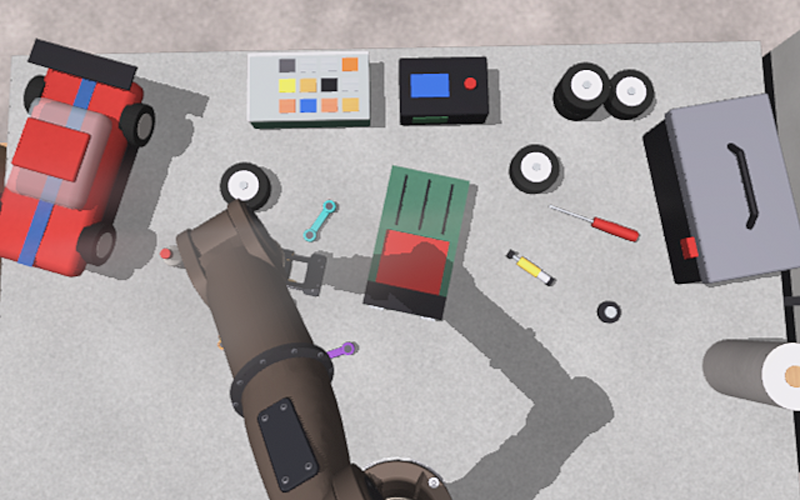

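The well is covered up to the lip and everything else is undisturbed. The front edge is hidden under the lip, so I'll make one more short stroke at full pressure to confirm it is home.

Request:
arm_command(
  deltas=[0,0,0,0.043,-0.258,0,0,0,0,0,0.043,-0.258,0,0,0,0,0,0.043,-0.258,0,0,0,0,0,0.043,-0.258,0,0,0,0,0,0.043,-0.258,0,0,0,0,0,0.043,-0.258,0,0,0,0,0,0.043,-0.258,-0.04,0,0,0,0,0.043,-0.258,-0.08,0,0,0,0,0.043,-0.258,-0.1,0,0,0,0,0.043,-0.258,-0.108,0,0,0,0,0.043,-0.258,-0.112,0,0,0,0,0.043,-0.258,-0.114,0,0,0,0,0.043,-0.258,-0.115,0,0,0,0,0.043,-0.258,-0.115,0],
)

```text
clock: 19.75
position: [0.5594, -0.0476, 0.0576]
ee_rot: [-3.122, 0.349, -0.002]
force: [-0.3, 0.5, -0.6]
width: 0.001
gripper_force: 0.0
```

Request:
arm_command(
  deltas=[0,0,0,0,0,-0.0015,0,0,0,0,0,0,-0.0015,0,0,0,0,0,0,-0.0015,0],
)

```text
clock: 20.05
position: [0.5589, -0.0475, 0.0554]
ee_rot: [3.122, -0.348, 0.0]
force: [-0.2, 0.3, 0.8]
width: 0.003
gripper_force: 0.0
```

Request:
arm_command(
  deltas=[0,0,0,0,0,-0.001,0,0,0,0,0,0,-0.002,0,0,0,0,0,0,-0.003,0,0,0,0,0,0,-0.003,0],
)

```text
clock: 20.45
position: [0.5601, -0.0478, 0.0541]
ee_rot: [-3.122, 0.349, -0.005]
force: [-2.9, 0.4, 19.6]
width: 0.005
gripper_force: 9.6
```

Request:
arm_command(
  deltas=[0,0,0,-0.005,0.0011,-0.0003,0,0,0,0,-0.01,0.0022,-0.0003,0,0,0,0,-0.012,0.0027,-0.0003,0],
)

```text
clock: 20.75
position: [0.5513, -0.0453, 0.0542]
ee_rot: [-3.122, 0.349, -0.015]
force: [6.9, -1.7, 9.9]
width: 0.003
gripper_force: 4.8
```

Request:
arm_command(
  deltas=[0,0,0,-0.004,0.0009,0,0,0,0,0,-0.008,0.0018,0,0,0,0,0,-0.012,0.0027,0,0],
)

```text
clock: 21.05
position: [0.5399, -0.0425, 0.0543]
ee_rot: [-3.121, 0.349, -0.016]
force: [7.9, -1.6, 10.6]
width: 0.009
gripper_force: 5.1
```

The fingertips slip at about 8 N, twice the sliding force, so the cover is home. I'll lift off straight up and hand in.

Request:
arm_command(
  deltas=[0,0,0,0,0,0.01,0,0,0,0,0,0,0.04,0,0,0,0,0,0,0.09,0,0,0,0,0,0,0.12,0,0,0,0,0,0,0.12,0,0,0,0,0,0,0.12,0,0,0,0,0,0,0.12,0,0,0,0,0,0,0.12,0],
)

```text
clock: 21.85
position: [0.5338, -0.0422, 0.1706]
ee_rot: [3.122, -0.348, -0.004]
force: [-0.2, -1.0, -0.4]
width: 0.006
gripper_force: 0.0
```

```bash
python3 -c "
from cell import arm
print(arm.sign_off())"
```

```text
the job is handed in; nothing more can be done
None
```

The larger blue wrench lies flat in the well and the red cover is drawn over it to its stop, handed in at about 22 s; the front edge is hidden under the lip, so "home" rests on the fingertips slipping at about 8 N, twice the sliding force, and pressing peaked at about 24 N in the readings, briefly above the 15–20 N asked.

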